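# Put the magnifying glass away under the cantilever tray of a conservator's box

### The arm

A 6-joint arm with a two-finger parallel gripper is mounted at the origin on the work surface. World frame = base frame: x ahead of the robot, y to its left, z up, the work surface at z = 0. Lengths are in m, angles in rad, forces in N, time in s.
With the tool pointing down it reaches from about 0.275 to 0.825 m from the base axis. Payload 4.9 kg.
Tool frame: the origin (TCP) lies on the mounting face of the last link; the fingertips stand 173 mm ahead of it and the grasp point (between the pads) lies 155 mm ahead of it; y points along the fingers, z is the direction in which the jaws open and shut, and the axes are right-handed (so a half turn about y gives the same grasp; the last joint's range is limited). The gripper opens to 85 mm and grips with 20 to 120 N. Pads are 22 mm wide; open, the fingers measure 114 mm over their backs; the gripper's body (76 mm by 85 mm) begins 54 mm behind the grasp point. The pads swing forward as they close: fully open they stand 13 mm farther back than shut.
Start: joints at [1.194, 0.326, -0.193, 1.052, 0, 1.437], TCP at [0.132, 0.534, 0.405] pointing down, gripper open.
Joint ranges: [-2.65, 2.65], [-0.97, 1.79], [-1.3, 1.35], [-1.93, 2.1], [-1.47, 1.37], [-3.14, 3.14]. Speed limits (rad/s): [2.57, 2.57, 3.14, 3.14, 3.14, 3.14].

### API

Orientations are given as a unit quaternion [w, x, y, z].
In Python, from cell import get_obs, viewer, robot gives the robot as it stands.
- The arm moves only by the shell command python3 -m pendant 'ROWS' [FORCE]. ROWS is JSON, a list that holds one entry, the list of rows, each a list of 7 numbers: the finger opening in mm, from 0 to 85.4, then the shift along the world's x, y, z each as a share of 0.25 m, from -1 to 1, then the turn, a rotation vector about the world's x, y, z each as a share of 360 degrees, from -1 to 1. A call has 1 to 12 rows; each row shifts and turns the commanded pose from where the row before left it; what a row does not reach is not made up. A row lasts 1/10 s, in which the tool goes at most 50 mm and 8.59 degrees, less where a joint would pass 70% of its speed; a pose out of reach is approached as far as the arm can. A call with a number of a shift or a turn outside -1 to 1 is refused whole. A call with a gripper value outside its range is refused whole. The fingers move at their own pace and stop on an object; FORCE is the grip in N (left out, the last holds). Time passes only in rows, so rows that do not move let the fingers close. It gives the time, the measured TCP pose, the force and the opening at its end, in the units of the state.
- get_obs(): the state, without advancing time (a new reading comes with each control period).
- viewer.camera(name): name is "scene" or "top"; returns a dict with "img" (384x512x3 uint8, red, green, blue), "camera_matrix" (3x3 intrinsics, pixels), "R" (3x3) and "t" (3): a world point X has camera coordinates R X + t. Camera axes: x right, y down, z forward; pixel columns grow to the right and rows downward; lengths in m; the calibration is good to about 2 mm. A picture is of the moment at which its call begins. There is no depth.
- robot.job_done(): hands the job in, once; it reports no verdict.
The state is a dict: "time": time; "qpos": joint angles; "joint_velocities": joint speeds; "tau": joint torques, N m; "tool_pos": TCP position; "tcp_rot": TCP orientation; "contact_force": force on the tool from outside, world axes, zero at the start; "ft_torque": the same for the moment, N m; "width": opening from 0.0 (shut) to 1.0 (fully open).
Only numpy, scipy, OpenCV 4.12 (cv2) and the standard library are available. Lean on these libraries where they do the work, as an engineer would, in place of code of your own. Each camera call takes 0.05 s, during which the arm holds its last target.

### The job

Put the magnifying glass away in the wooden box: lift the box's top tray by its handle and swing it over until it rests fully open beside the box, lay the magnifying glass flat on the floor of the wide empty bay underneath without dropping it, then swing the tray back and lower it gently until it is fully closed, and let go. Keep the things in the tray inside it, never let the tray fall, and leave the weight and the jar on the table where they are.

Things in the scene. Friction and masses are not known exactly. Their poses are not given: they have to be found in the camera images.
- box: Pale wooden box fixed on the table, outside 262 (its x) x 150 (its y) x 65 mm high, walls and floor 6 mm; origin at the centre of its underside, z up. A top tray covers it, carried by thin steel arms on the two short end faces. Under the tray, a 4 mm divider along x at y = +25 mm, 44 mm above the floor, parts a wide empty bay (-y side) from a narrow bay (+y side) that holds a few thin handles.
- wide_bay (a point): Centre of the floor of the wide empty bay, 6 mm above the box's underside and 23 mm to its -y; axes as the box's. The bay is 250 mm (x) by 92 mm (y), its walls reach 59 mm above its floor on the outside and 44 mm at the divider. With the tray open nothing stands above it.
- tray_handle (a point): Centre of the tray's handle, a wooden bar 14 x 14 mm in section, 144 mm long along the box's x, on two 12 mm posts at x = +-60 mm; 55 mm above the tray's underside, 120 mm above the table when closed. Axes as the box's. The tray is 256 x 146 mm, walls 30 mm high, floor 4 mm, pale wood; it stays level and moves on a 100 mm radius arc to the box's +y side.
- tray_arm (a joint): Angle q of the tray's arms (rad): 0 closed, 1.047 upright, 2.094 fully open. Handle's offset from closed in the box frame: y = 0.1*(sin 1.047 - sin(1.047-q)), z = 0.1*(cos(1.047-q) - 0.5) m: 50 mm up at the middle, 173 mm along +y when open. Little friction: the tray (0.3 kg plus contents) falls to whichever side of upright it is on and rests at the stop there.
- magnifier_grip (a point): Point on the magnifying glass's handle near its centre of mass, half-way up (9 mm above its underside). The glass lies flat on the table, 163 mm long, about 0.13 kg. x points along the handle to the lens, z up. The dark wooden handle is 18 mm wide and 18 mm high, from 65 mm behind this point to 30 mm ahead of it.
- magnifier_lens (a point): Centre of the magnifying glass's lens, 65 mm ahead of magnifier_grip, 9 mm above the underside; round brass rim 66 mm across, 16 mm high.
- bone_folder: White flat bone folder 130 x 22 x 6 mm lying loose in the tray along the box's x, on its -y side; origin at the centre of its underside.
- eraser: White eraser block 48 x 22 x 14 mm lying loose in the tray on its +y side; origin at the centre of its underside.
- weight: Brass book weight with a small knob, 52 mm across, 56 mm high, standing on the table; origin at the centre of its underside.
- jar: White jar with a grey lid, 56 mm across, 58 mm high, standing on the table; origin at the centre of its underside.
Mind the look-alikes: they are no part of the job. Of the things that look like the part that bears magnifier_grip, take the one that is farthest to the robot's right at the start. Of the things shaped like the bone_folder, the white one is meant.

How it is judged:
On the way, in this order (a step that is already met when the one before it is completed fails the run):
1. the tray is swung over and rests fully open (arm angle above 1.95 rad), let go (value of joint tray_arm above 1.95 rad and contact force between box and the fingers below 0.1 N), for 0.2 s.
2. with the tray open, the magnifying glass lies flat and released on the floor of the wide bay (x of magnifier_grip in the frame of box between -0.125 and 0.125 m and y of magnifier_grip in the frame of box between -0.069 and 0.023 m and z of magnifier_grip in the frame of box between 0 and 0.027 m and x of magnifier_lens in the frame of box between -0.125 and 0.125 m and y of magnifier_lens in the frame of box between -0.069 and 0.023 m and z of magnifier_lens in the frame of box between 0 and 0.027 m and contact force between magnifier and the fingers below 0.1 N and value of joint tray_arm above 1.95 rad and linear speed of magnifier below 0.03 m/s), for 0.2 s.
At the end, for the whole second after the job is handed in: Tray closed (arm angle within 0.05 rad of 0), bone folder and eraser still in it; magnifying glass flat in the wide bay (handle and lens centres inside it, under 27 mm above the box's underside); all released and at rest; weight and jar within 25 mm of their start (x of magnifier_grip in the frame of box between -0.125 and 0.125 m and y of magnifier_grip in the frame of box between -0.069 and 0.023 m and z of magnifier_grip in the frame of box between 0 and 0.027 m and x of magnifier_lens in the frame of box between -0.125 and 0.125 m and y of magnifier_lens in the frame of box between -0.069 and 0.023 m and z of magnifier_lens in the frame of box between 0 and 0.027 m and x of bone_folder in the frame of box between -0.124 and 0.124 m and y of bone_folder in the frame of box between -0.069 and 0.069 m and z of bone_folder in the frame of box between 0.06 and 0.095 m and x of eraser in the frame of box between -0.124 and 0.124 m and y of eraser in the frame of box between -0.069 and 0.069 m and z of eraser in the frame of box between 0.06 and 0.095 m and value of joint tray_arm between -0.05 and 0.05 rad and linear speed of each of magnifier, bone_folder, eraser below 0.03 m/s); the robot touches nothing.
It fails at once if the tray is let fall or flung (arms faster than 3.5 rad/s) (velocity of joint tray_arm above 3.5 rad/s or velocity of joint tray_arm below -3.5 rad/s).
It fails at once if the magnifying glass is dropped (falls free faster than 0.65 m/s, some 20 mm) (contact force between magnifier and the fingers below 0.1 N and linear speed of magnifier above 0.65 m/s).
It fails at once if the weight or the jar is moved more than 25 mm or tipped (distance of any of weight, jar from where it was at the start of the episode above 0.025 m or angle between any of weight, jar's own z axis and vertical above 0.3 rad).
It fails at once if the bone folder or the eraser is spilled onto the table or into the box (height (world z) of any of bone_folder, eraser below 0.058 m).
It also fails if it takes over 72 s, if anything falls off the work surface, if the arm or the gripper's body presses on something with over 40 N, if the wrist force passes 120 N, or if a joint passes its speed limit or range.

## Working session

There is one attempt and no reset: what is moved stays moved. The work goes in short steps, Python scripts to look and compute and a shell command to move; the robot and the scene stay as the last step left them, time stands still between calls to the robot, and variables do not carry over. Pictures are saved under pics/ and viewed, and the job is handed in when it is done.

```bash
mkdir -p pics; ls; cat > look.py <<'E'
import cv2,numpy as np,sys
from cell import get_obs,viewer,robot
def snap(name,tag):
    c=viewer.camera(name); cv2.imwrite(f'pics/{tag}.png',c['img'][:,:,::-1]); np.savez(f'pics/{tag}.npz',K=c['camera_matrix'],R=c['R'],t=c['t'],img=c['img']); return c
def load(tag): 
    z=np.load(f'pics/{tag}.npz'); return {'camera_matrix':z['K'],'R':z['R'],'t':z['t'],'img':z['img']}
def ray(c,u,v,z):
    K,R,t=map(np.array,(c['camera_matrix'],c['R'],c['t']))
    d=R.T@np.linalg.solve(K,[u,v,1.]); o=-R.T@t
    return o+d*(z-o[2])/d[2]
def proj(c,X):
    p=np.array(c['camera_matrix'])@(np.array(c['R'])@np.array(X)+np.array(c['t'])); return p[:2]/p[2]
def crop(tag,x0,y0,x1,y1,s,out):
    im=cv2.imread(f'pics/{tag}.png')[y0:y1,x0:x1]; cv2.imwrite(f'pics/{out}.png',cv2.resize(im,None,fx=s,fy=s,interpolation=cv2.INTER_CUBIC))
E
python3 - <<'E'
from look import *
print(get_obs())
for n in('scene','top'):
    c=snap(n,n+'0'); print(n,c['R'],c['t'],c['camera_matrix'], -np.array(c['R']).T@c['t'])
E
```

```text
pics
{'time': 0.0, 'qpos': array([ 1.19378382e+00,  3.26927936e-01, -1.93584366e-01,  1.05198039e+00,
        2.06079079e-05,  1.43659411e+00]), 'joint_velocities': array([-0.00213244, -0.00077933,  0.0007957 , -0.0024578 , -0.00096809,
       -0.00034274]), 'tau': array([-1.00726749e-05, -4.43396831e+01,  2.62441796e+01,  1.54798402e-02,
       -4.50997038e-05,  1.08739778e-05]), 'tool_pos': array([0.13212046, 0.53360615, 0.40391007]), 'tcp_rot': array([-0.7013234 ,  0.70248025, -0.08579433,  0.08547696]), 'contact_force': array([ 0.10052623, -0.58127862,  0.73549445]), 'ft_torque': array([-0.00834798, -0.02203126,  0.01178054]), 'width': 0.998893648488178}
scene [[-0.33245499  0.94311521  0.00271759]
 [ 0.81125411  0.28744014 -0.50916101]
 [-0.48097864 -0.16706846 -0.860667  ]] [ 0.15549319 -0.3285928   1.64453619] [[440.34659629   0.         258.22619373]
 [  0.         440.34659629 189.51870276]
 [  0.           0.           1.        ]] [1.10925352 0.22255289 1.24766882]
top [[ 0.02766629 -0.99949007  0.01594275]
 [-0.99297246 -0.02931477 -0.11465747]
 [ 0.11506637 -0.01265856 -0.99327715]] [0.00174173 0.49784264 1.02363977] [[403.94247133   0.         257.30526864]
 [  0.         403.94247133 186.2330467 ]
 [  0.           0.           1.        ]] [0.37650933 0.0292928  1.07381161]
```

View pics/scene0.png

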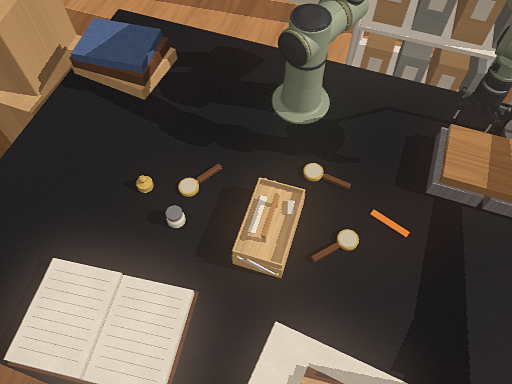

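View pics/top0.png

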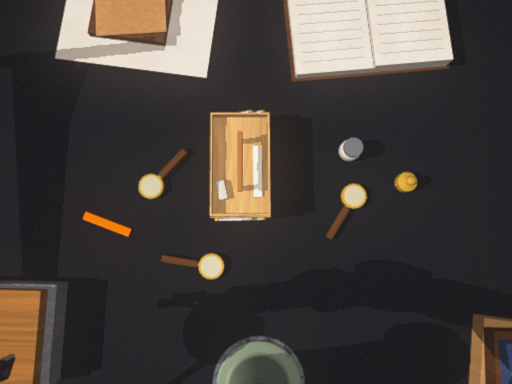

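The scene view shows three magnifying glasses with brass lenses at pixel (189,187), (313,172) and (347,240). In the top view the same three are at (353,196), (211,266) and (151,186). The robot's right (-y) is larger columns in the top view, so the one meant is at (353,196), with its handle running to (330,237). The white folder is at (257,170) in the tray, and the orange one at (107,224) is a decoy.

```bash
python3 - <<'E'
from look import *
crop('top0',195,95,295,235,4,'c_box'); crop('top0',310,120,430,250,5,'c_mag')
for tag,sp in(('top0',(353,196)),('scene0',(189,187))):
    c=load(tag); im=c['img']; hsv=cv2.cvtColor(im,cv2.COLOR_RGB2HSV)
    x,y=sp; 
    sub=np.zeros(im.shape[:2],np.uint8); cv2.circle(sub,sp,60 if tag=='top0' else 40,255,-1)
    br=cv2.inRange(hsv,(5,60,30),(25,255,150))&sub
    le=cv2.inRange(hsv,(10,15,150),(40,255,255))&sub
    for nm,m in(('handle',br),('lens',le)):
        cs,_=cv2.findContours(m,cv2.RETR_EXTERNAL,cv2.CHAIN_APPROX_NONE)
        for k in sorted(cs,key=cv2.contourArea)[-3:]:
            a=cv2.contourArea(k)
            if a<15: continue
            r=cv2.minAreaRect(k); print(tag,nm,a,r)
            print('  ',[ray(c,*p,0.014).round(3)[:2].tolist() for p in cv2.boxPoints(r)], 'ctr',ray(c,*r[0],.014).round(4))
# lens expected
for n,p in (('jar top',(351,147)),('weight',(405,182))):
    print(n,ray(load('top0'),*p,.056))
E
```

```text
top0 handle 27.0 ((401.56866455078125, 182.56089782714844), (21.122943878173828, 16.389368057250977), 75.25643920898438)
   [[0.541, -0.339], [0.554, -0.382], [0.5, -0.396], [0.487, -0.353]] ctr [ 0.5204 -0.3675  0.014 ]
top0 handle 823.5 ((341.07635498046875, 208.6929473876953), (26.989465713500977, 61.90791320800781), 43.21009063720703)
   [[0.409, -0.125], [0.532, -0.236], [0.484, -0.289], [0.362, -0.177]] ctr [ 0.4463 -0.2064  0.014 ]
top0 lens 70.5 ((344.1529846191406, 151.57508850097656), (19.267316818237305, 10.538476943969727), 64.79888153076172)
   [[0.616, -0.19], [0.63, -0.216], [0.583, -0.238], [0.57, -0.212]] ctr [ 0.5995 -0.2141  0.014 ]
top0 lens 227.0 ((403.5, 181.0), (17.0, 18.0), 0.0)
   [[0.5, -0.35], [0.548, -0.35], [0.55, -0.396], [0.501, -0.395]] ctr [ 0.5248 -0.3727  0.014 ]
top0 lens 453.5 ((353.24005126953125, 195.8200225830078), (24.40000343322754, 24.200000762939453), 53.13010025024414)
   [[0.487, -0.193], [0.527, -0.245], [0.476, -0.284], [0.436, -0.232]] ctr [ 0.4813 -0.2385  0.014 ]
scene0 handle 171.0 ((208.5, 172.99998474121094), (7.21110200881958, 28
[... 281 characters left out ...]
 [0.445, -0.131], [0.448, -0.1], [0.586, -0.097]] ctr [ 0.517  -0.1138  0.014 ]
scene0 lens 18.5 ((150.5, 184.5), (11.0, 3.0), 90.0)
   [[0.502, -0.37], [0.499, -0.361], [0.537, -0.342], [0.54, -0.351]] ctr [ 0.5196 -0.3558  0.014 ]
scene0 lens 64.0 ((177.08621215820312, 220.96551513671875), (11.141719818115234, 17.26966667175293), 68.1985855102539)
   [[0.616, -0.25], [0.579, -0.212], [0.608, -0.185], [0.644, -0.223]] ctr [ 0.612  -0.2177  0.014 ]
scene0 lens 262.0 ((188.5, 186.5), (17.0, 19.0), 90.0)
   [[0.466, -0.278], [0.445, -0.219], [0.504, -0.193], [0.525, -0.251]] ctr [ 0.4851 -0.2354  0.014 ]
jar top [ 0.60320416 -0.22207372  0.056     ]
weight [ 0.51643663 -0.36059677  0.056     ]
```

View pics/c_box.png

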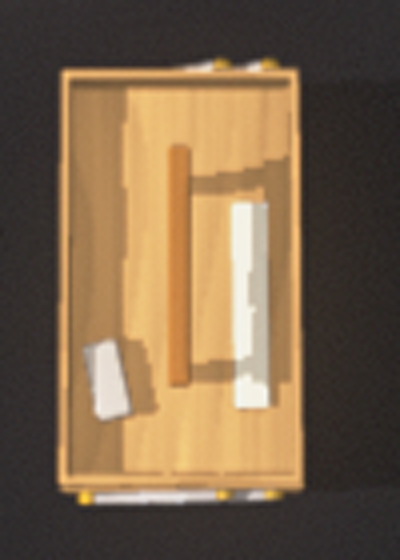

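View pics/c_mag.png

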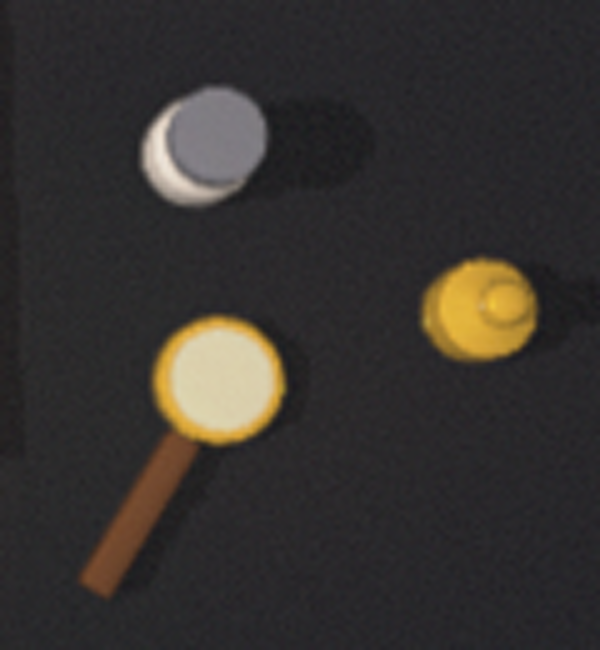

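Confirmed: the glass is at crop (220,380) with its handle end at (96,585), next to the jar and the weight. In the tray, the handle bar runs from (180,145) to (180,385), the folder is on the right and the eraser on the left.

```bash
python3 - <<'E'
from look import *
c=load('top0'); s=load('scene0')
print('rim',[ray(c,x/4+195,y/4+95,.095).round(4)[:2].tolist() for x,y in((62,70),(298,70),(303,490),(57,490))])
h=[ray(c,x/4+195,y/4+95,.127)[:2] for x,y in((168,145),(190,145),(190,385),(168,385))]
print('handle',np.round(h,4),np.mean(h,0))
e=ray(c,96/5+310,585/5+120,.018)[:2]; j=ray(c,182/5+310,443/5+120,.018)[:2]; l=ray(c,220/5+310,380/5+120,.016)[:2]
print('mag end',e,'junct',j,'lens',l, np.linalg.norm(e-l)); d=(l-e)/np.linalg.norm(l-e); print('yaw',np.degrees(np.arctan2(d[1],d[0])), 'grip',e+d*65,l-d*65)
crop('scene0',215,160,325,290,5,'c_boxs')
hc=np.mean(h,0)
print(proj(s,[*hc,.127]),[proj(s,[*p,.127]).round(1).tolist() for p in h])
E
```

```text
rim [[0.671, 0.1383], [0.6758, -0.0085], [0.4147, -0.0178], [0.4105, 0.1307]]
handle [[0.6173 0.0695]
 [0.6177 0.0564]
 [0.4733 0.0518]
 [0.4729 0.0647]] [0.54529357 0.06058135]
mag end [ 0.37146067 -0.17479266] junct [ 0.44666223 -0.21950816] lens [ 0.48064508 -0.24002629] 0.12718750155363862
yaw -30.856746072296474 grip [ 56.17086313 -33.51285927] [-55.31875738  33.09804032]
[269.27567932 212.71711284] [[264.0, 235.3], [259.5, 234.0], [274.3, 191.4], [278.5, 192.6]]
```

View pics/c_boxs.png

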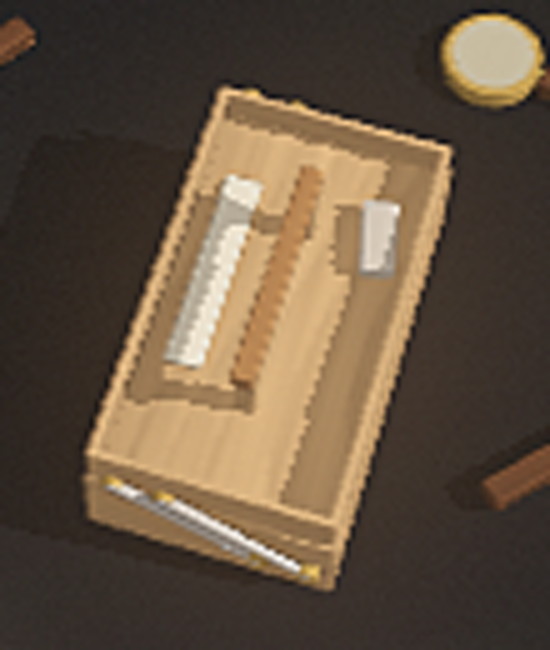

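```bash
cat > st.py <<'E'
# usage: st.py x y z jawdeg : remaining shift in shares, turn about z in shares
import sys,numpy as np
from scipy.spatial.transform import Rotation as Ro
from cell import get_obs
o=get_obs(); q=np.array(o['tcp_rot']); R=Ro.from_quat(q[[1,2,3,0]]).as_matrix()
jaw=np.degrees(np.arctan2(R[1,2],R[0,2])); 
print('t',round(o['time'],2),'tcp',np.round(o['tool_pos'],4),'jaw',round(jaw,2),'y-axis',R[:,1].round(4),'F',np.round(o['contact_force'],1),'w mm',round(o['width']*85.4,1),'q',np.round(o['qpos'],2))
if len(sys.argv)>4:
    g=np.array([float(v) for v in sys.argv[1:4]]); d=g-o['tool_pos']
    a=(float(sys.argv[4])-jaw+90)%180-90
    yt=np.cross(R[:,1],[0,0,-1])
    print('shift mm',(d*1000).round(1),'shares',(d/.25).round(4),'turn deg',a.round(2),'share',(a/360).round(4),'tilt shares',(yt*57.3/360).round(4))
E
python3 st.py 0.545 0.0605 0.32 91.8
python3 -m pendant '[[[50,0.13,-0.149,0,0,0,0.0036],[50,0.13,-0.149,0,0,0,0.0036],[50,0.13,-0.149,0,0,0,0.0036],[50,0.13,-0.149,0,0,0,0.0036],[50,0.13,-0.149,0,0,0,0.0036],[50,0.13,-0.149,0,0,0,0.0036],[50,0.13,-0.149,0,0,0,0.0036],[50,0.13,-0.149,0,0,0,0.0036],[50,0.13,-0.149,0,0,0,0.0036],[50,0.13,-0.149,0,0,0,0.0036],[50,0.13,-0.149,0,0,0,0.0036],[50,0.09,-0.1,0,0,0,0.0036]]]' 40
python3 st.py 0.545 0.0605 0.32 91.8
```

```text
t 0.1 tcp [0.1321 0.5336 0.404 ] jaw 76.09 y-axis [-5.0e-04 -1.4e-03 -1.0e+00] F [-0.3 -0.2 -0.4] w mm 85.4 q [ 1.19  0.33 -0.19  1.05 -0.    1.44]
shift mm [ 412.9 -473.1  -84. ] shares [ 1.6515 -1.8925 -0.336 ] turn deg 15.71 share 0.0436 tilt shares [ 0.0002 -0.0001  0.    ]
time: 1.3
tool_pos: [0.5138, 0.0965, 0.4043]
tcp_rot: [-0.707, 0.707, 0.01, -0.01]
contact_force: [0.3, 0.8, -0.3]
width: 0.587
t 1.3 tcp [0.5138 0.0965 0.4043] jaw 91.56 y-axis [ 2.e-04 -4.e-04 -1.e+00] F [ 0.3  0.8 -0.3] w mm 50.1 q [ 0.04  0.28 -0.26  1.03 -0.    0.02]
shift mm [ 31.2 -36.  -84.3] shares [ 0.1247 -0.144  -0.3374] turn deg 0.24 share 0.0007 tilt shares [0.0001 0.     0.    ]
```

```bash

python3 -m pendant '[[[50,0.08,-0.1,-0.1,0,0,0.0007],[50,0.047,-0.05,-0.15,0,0,0],[50,0,0,-0.13,0,0,0],[50,0,0,-0.09,0,0,0],[50,0,0,-0.047,0,0,0],[50,0,0,0,0,0,0]]]'
python3 st.py 0.545 0.0605 0.275 91.8
python3 - <<'E'
from look import *
snap('scene','s1');crop('s1',200,110,340,290,4,'s1c')
E
```

```text
time: 1.9
tool_pos: [0.5431, 0.0617, 0.2738]
tcp_rot: [0.707, -0.707, -0.01, 0.013]
contact_force: [-0.2, 0.3, 0.3]
width: 0.588
t 1.9 tcp [0.5431 0.0617 0.2738] jaw 91.89 y-axis [-0.0037  0.     -1.    ] F [-0.2  0.3  0.3] w mm 50.2 q [-0.02  0.44 -0.38  0.75 -0.   -0.06]
shift mm [ 1.9 -1.2  1.2] shares [ 0.0076 -0.0046  0.0049] turn deg -0.09 share -0.0003 tilt shares [-0.     -0.0006 -0.    ]
```

View pics/s1c.png

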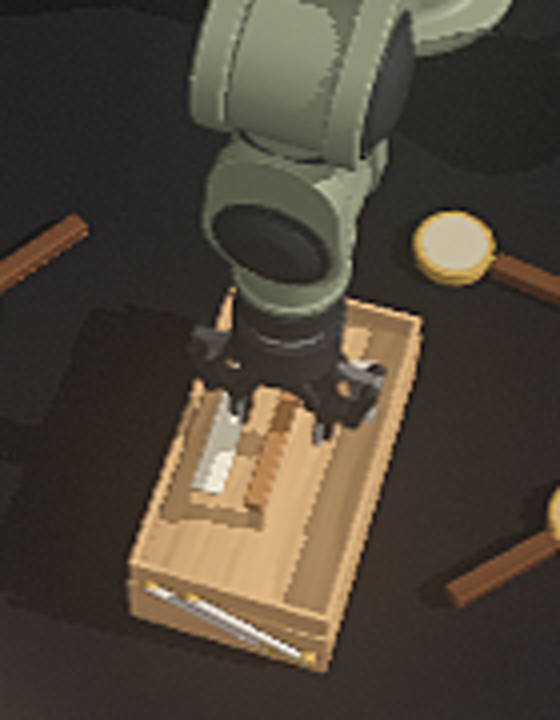

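```bash

python3 -m pendant '[[[0,0,0,0,0,0,0],[0,0,0,0,0,0,0],[0,0,0,0,0,0,0],[0,0,0,0,0,0,0]]]' 60
python3 st.py
python3 - <<'E'
import numpy as np
q=np.r_[0,.06,.16,np.arange(.29,1.9,.13),1.88,1.97,2.04,2.094]; q=np.unique(q.round(3)); print(q)
b=np.radians(1.8); y=.1*(np.sin(1.047)-np.sin(1.047-q)); z=.1*(np.cos(1.047-q)-.5)
D=np.diff(np.c_[-np.sin(b)*y,np.cos(b)*y,z],axis=0)/.25
print(D.round(3).tolist())
E
```

```text
time: 2.35
tool_pos: [0.5445, 0.0622, 0.2769]
tcp_rot: [0.708, -0.707, -0.013, 0.011]
contact_force: [-0.2, 2.6, 6.6]
width: 0.154
t 2.35 tcp [0.5445 0.0622 0.2769] jaw 91.93 y-axis [ 0.0027  0.0014 -1.    ] F [-0.2  2.6  6.6] w mm 13.2 q [-0.02  0.44 -0.38  0.75  0.   -0.06]
[0.    0.06  0.16  0.29  0.42  0.55  0.68  0.81  0.94  1.07  1.2   1.33
 1.46  1.59  1.72  1.85  1.88  1.97  2.04  2.094]
[[-0.0, 0.013, 0.02], [-0.001, 0.024, 0.032], [-0.001, 0.035, 0.038], [-0.001, 0.04, 0.033], [-0.001, 0.044, 0.028], [-0.001, 0.047, 0.022], [-0.002, 0.05, 0.015], [-0.002, 0.051, 0.009], [-0.002, 0.052, 0.002], [-0.002, 0.052, -0.005], [-0.002, 0.051, -0.011], [-0.002, 0.049, -0.018], [-0.001, 0.046, -0.024], [-0.001, 0.043, -0.03], [-0.001, 0.038, -0.035], [-0.0, 0.008, -0.009], [-0.001, 0.023, -0.028], [-0.001, 0.016, -0.023], [-0.0, 0.011, -0.018]]
```

Gripped on the 13–14 mm bar. First I'll swing part of the way and check.

```bash

python3 -m pendant '[[[0,0,0.013,0.02,0,0,0],[0,-0.001,0.024,0.032,0,0,0],[0,-0.001,0.035,0.038,0,0,0],[0,-0.001,0.04,0.033,0,0,0],[0,-0.001,0.044,0.028,0,0,0],[0,-0.001,0.047,0.022,0,0,0],[0,-0.002,0.05,0.015,0,0,0],[0,-0.002,0.051,0.009,0,0,0],[0,0,0,0,0,0,0]]]'
python3 st.py
python3 - <<'E'
from look import *
snap('scene','s2')
E
```

```text
time: 3.25
tool_pos: [0.5419, 0.1401, 0.3265]
tcp_rot: [0.708, -0.706, -0.013, 0.012]
contact_force: [0.0, -2.2, 10.0]
width: 0.148
t 3.25 tcp [0.5419 0.1401 0.3265] jaw 92.03 y-axis [ 0.0024  0.0024 -1.    ] F [ 0.  -2.2 10. ] w mm 12.7 q [ 0.12  0.41 -0.29  0.88  0.    0.09]
```

View pics/s2.png

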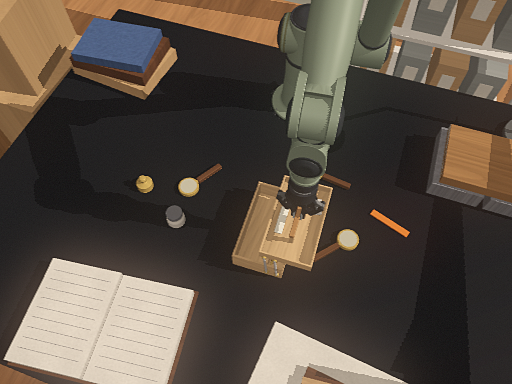

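The tray is up near the middle at (290,225), and the contents are in place. I'll continue the swing.

```bash

python3 -m pendant '[[[0,-0.001,0.025,0.002,0,0,0],[0,-0.002,0.048,0,0,0,0],[0,-0.002,0.052,-0.005,0,0,0],[0,-0.002,0.051,-0.011,0,0,0],[0,-0.002,0.049,-0.018,0,0,0],[0,-0.001,0.046,-0.024,0,0,0],[0,-0.001,0.043,-0.03,0,0,0],[0,-0.001,0.035,-0.031,0,0,0],[0,-0.001,0.02,-0.024,0,0,0],[0,0,0.013,-0.018,0,0,0],[0,0,0.008,-0.012,0,0,0],[0,0,0,0,0,0,0]]]'
python3 st.py 0.539 0.235 0.277 91.8
python3 - <<'E'
from look import *
snap('scene','s3');snap('top','t3')
E
```

```text
time: 4.5
tool_pos: [0.5388, 0.2349, 0.2797]
tcp_rot: [-0.705, 0.709, 0.011, -0.012]
contact_force: [8.9, -6.1, -7.7]
width: 0.149
t 4.5 tcp [0.5388 0.2349 0.2797] jaw 91.87 y-axis [-1.0e-04 -4.9e-03 -1.0e+00] F [ 8.9 -6.1 -7.7] w mm 12.7 q [ 0.29  0.5  -0.26  0.81 -0.    0.25]
shift mm [ 0.2  0.1 -2.7] shares [ 0.0007  0.0004 -0.011 ] turn deg -0.07 share -0.0002 tilt shares [ 0.0008 -0.      0.    ]
```

View pics/s3.png

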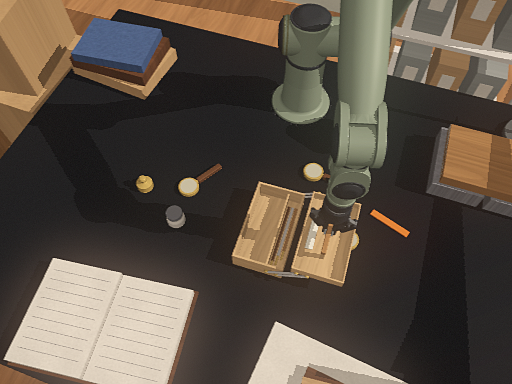

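The tray is over at (328,250) and the bay is exposed. I'll lower it a touch more, then release.

```bash

python3 -m pendant '[[[0,0,0,-0.006,0,0,0],[0,0,0,-0.004,0,0,0],[0,0,0,0,0,0,0]]]'
python3 st.py
python3 -m pendant '[[[16,0,0,0,0,0,0],[20,0,0,0,0,0,0],[40,0,0,0,0,0,0],[50,0,0,0,0,0,0],[50,0,0,0.05,0,0,0],[50,0,0,0.1,0,0,0],[50,0,0,0.15,0,0,0],[50,0,0,0.15,0,0,0]]]'
python3 st.py
python3 - <<'E'
from look import *
c=snap('scene','s4');t=snap('top','t4')
E
```

```text
time: 4.9
tool_pos: [0.5388, 0.2354, 0.2781]
tcp_rot: [-0.706, 0.708, 0.012, -0.012]
contact_force: [8.3, -3.4, -6.1]
width: 0.151
t 4.9 tcp [0.5388 0.2354 0.2781] jaw 91.88 y-axis [ 3.0e-04 -2.2e-03 -1.0e+00] F [ 8.3 -3.4 -6.1] w mm 12.9 q [ 0.29  0.5  -0.26  0.8  -0.    0.25]
time: 5.7
tool_pos: [0.538, 0.2351, 0.3938]
tcp_rot: [0.707, -0.707, -0.011, 0.012]
contact_force: [0.9, -0.0, 0.2]
width: 0.589
t 5.7 tcp [0.538  0.2351 0.3938] jaw 91.89 y-axis [-6.e-04  0.e+00 -1.e+00] F [ 0.9 -0.   0.2] w mm 50.3 q [ 0.29  0.4  -0.11  1.06  0.    0.25]
```

View pics/s4.png

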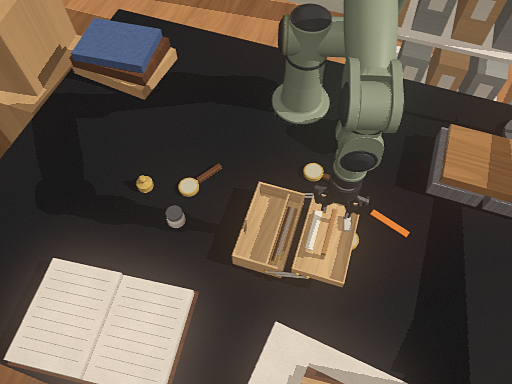

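View pics/t4.png

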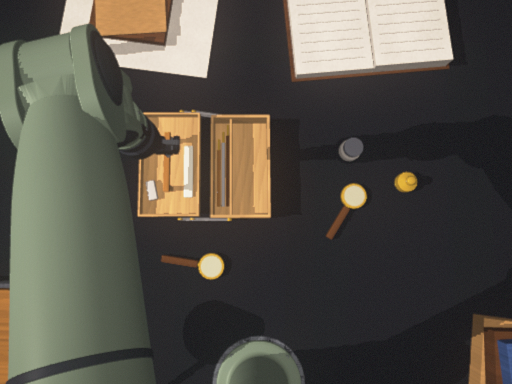

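The tray rests open over (170,165) in the top view with the folder and eraser inside. The bay is clear at (252,165). Next I'll refine the box and glass positions with both views.

```bash
python3 - <<'E'
from look import *
crop('t4',130,95,290,235,5,'t4c'); crop('s4',165,150,235,205,10,'s4m')
E
python3 st.py 0.427 -0.2055 0.30 59.1
```

```text
t 5.8 tcp [0.5399 0.2357 0.3988] jaw 91.9 y-axis [ 0.01    0.0032 -0.9999] F [ 0.3  0.2 -0.6] w mm 50.1 q [ 0.29  0.4  -0.1   1.06  0.    0.25]
shift mm [-112.9 -441.2  -98.8] shares [-0.4516 -1.7647 -0.3952] turn deg -32.8 share -0.0911 tilt shares [-0.0005  0.0016  0.    ]
```

View pics/t4c.png

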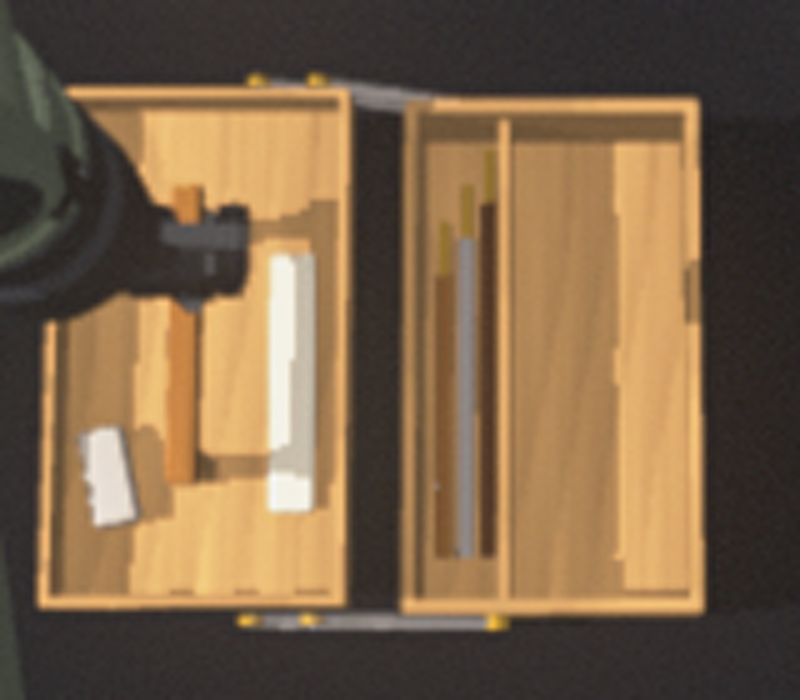

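View pics/s4m.png

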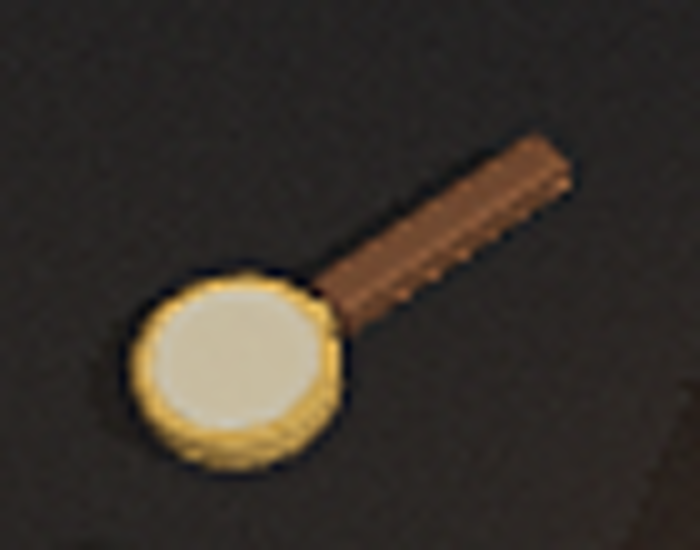

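```bash
python3 - <<'E'
from look import *
c=load('s4');t=load('t4')
f=lambda x,y,z:ray(c,x/10+165,y/10+150,z)[:2]
e=f(552,152,.018); j=f(328,292,.018); l=f(238,360,.015)
d=(l-e)/np.linalg.norm(l-e); print(e,j,l,np.linalg.norm(l-e),np.degrees(np.arctan2(d[1],d[0])),'mid',(e+l)/2)
R=[ray(t,x/5+130,y/5+95,.065)[:2] for x,y in((403,98),(699,98),(705,613),(402,613))]
print(np.round(R,4),np.mean(R,0))
# bay inner bottom edges at floor/divider top
print([ray(t,x/5+130,y/5+95,.050)[:2].round(4).tolist() for x,y in((504,120),(504,600))])
E
python3 -m pendant '[[[50,-0.0444,-0.17,0,0,0,-0.0091],[50,-0.0444,-0.176,0,0,0,-0.0091],[50,-0.0444,-0.176,0,0,0,-0.0091],[50,-0.0444,-0.176,0,0,0,-0.0091],[50,-0.0444,-0.176,0,0,0,-0.0091],[50,-0.0444,-0.176,0,0,0,-0.0091],[50,-0.0444,-0.176,0,0,0,-0.0091],[50,-0.0444,-0.176,0,0,0,-0.0091],[50,-0.0444,-0.176,-0.05,0,0,-0.0091],[50,-0.0444,-0.176,-0.08,0,0,-0.0091],[50,0,0,-0.1,0,0,0],[50,0,0,0,0,0,0]]]'
python3 st.py 0.427 -0.2055 0.177 59.1
```

```text
[ 0.37528777 -0.16783311] [ 0.45124332 -0.21656991] [ 0.48352407 -0.23491446] 0.12733814776688118 -31.789291941133335 mid [ 0.42940592 -0.20137379]
[[ 0.6745  0.1412]
 [ 0.6794 -0.0105]
 [ 0.4157 -0.0199]
 [ 0.4114  0.1309]] [0.54526565 0.06041851]
[[0.6689, 0.09], [0.42, 0.0812]]
time: 7.0
tool_pos: [0.4257, -0.2038, 0.3323]
tcp_rot: [0.682, -0.681, 0.191, -0.188]
contact_force: [0.2, 0.3, -0.2]
width: 0.583
t 7.0 tcp [ 0.4257 -0.2038  0.3323] jaw 58.95 y-axis [-0.0041  0.0032 -1.    ] F [ 0.2  0.3 -0.2] w mm 49.8 q [-0.6   0.25 -0.5   0.83  0.   -0.06]
shift mm [   1.3   -1.7 -155.3] shares [ 0.0051 -0.0067 -0.6212] turn deg 0.15 share 0.0004 tilt shares [-0.0005 -0.0006 -0.    ]
```

```bash

python3 -m pendant '[[[50,0.008,-0.003,-0.15,0,0,0],[50,0,0,-0.18,0,0,0],[50,0,0,-0.14,0,0,0],[50,0,0,-0.08,0,0,0],[50,0,0,-0.04,0,0,0],[50,0,0,0,0,0,0]]]'
python3 st.py 0.427 -0.2045 0.177 58.8
python3 - <<'E'
from look import *
snap('scene','s5');crop('s5',130,100,270,240,5,'s5c')
E
```

```text
time: 7.6
tool_pos: [0.4297, -0.2034, 0.1868]
tcp_rot: [0.682, -0.682, 0.188, -0.187]
contact_force: [-0.3, 0.3, -0.3]
width: 0.59
t 7.6 tcp [ 0.4297 -0.2034  0.1868] jaw 59.22 y-axis [-1.e-03  9.e-04 -1.e+00] F [-0.3  0.3 -0.3] w mm 50.4 q [-0.6   0.47 -0.65  0.46  0.   -0.06]
shift mm [-2.7 -1.1 -9.8] shares [-0.0109 -0.0044 -0.0394] turn deg -0.42 share -0.0012 tilt shares [-0.0001 -0.0002 -0.    ]
```

View pics/s5c.png

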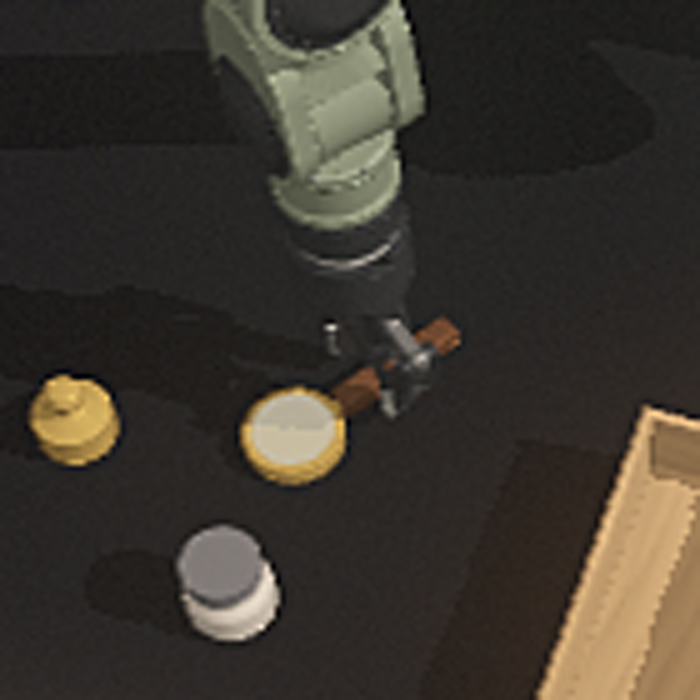

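Fingers straddle the handle at crop (385,370). I'll lower and close.

```bash

python3 -m pendant '[[[40,-0.006,-0.004,-0.025,0,0,-0.0012],[40,0,0,-0.012,0,0,0],[30,0,0,0,0,0,0],[0,0,0,0,0,0,0],[0,0,0,0,0,0,0],[0,0,0,0,0,0,0],[0,0,0,0,0,0,0]]]' 60
python3 st.py
python3 -m pendant '[[[0,0,0,0.05,0,0,0],[0,0,0,0.08,0,0,0],[0,0,0,0,0,0,0]]]'
python3 st.py 
python3 - <<'E'
from look import *
snap('scene','s6');crop('s6',130,100,270,240,5,'s6c')
E
```

```text
time: 8.35
tool_pos: [0.4281, -0.2052, 0.1783]
tcp_rot: [-0.681, 0.681, -0.191, 0.191]
contact_force: [-1.1, 0.2, 5.9]
width: 0.197
t 8.35 tcp [ 0.4281 -0.2052  0.1783] jaw 58.7 y-axis [ 6.e-04 -4.e-04 -1.e+00] F [-1.1  0.2  5.9] w mm 16.8 q [-0.6   0.48 -0.65  0.43 -0.   -0.06]
time: 8.65
tool_pos: [0.4289, -0.2057, 0.2119]
tcp_rot: [-0.68, 0.681, -0.19, 0.192]
contact_force: [0.5, -0.8, -0.6]
width: 0.188
t 8.65 tcp [ 0.4289 -0.2057  0.2119] jaw 58.7 y-axis [ 0.003 -0.002 -1.   ] F [ 0.5 -0.8 -0.6] w mm 16.0 q [-0.6   0.42 -0.63  0.51  0.   -0.06]
```

View pics/s6c.png

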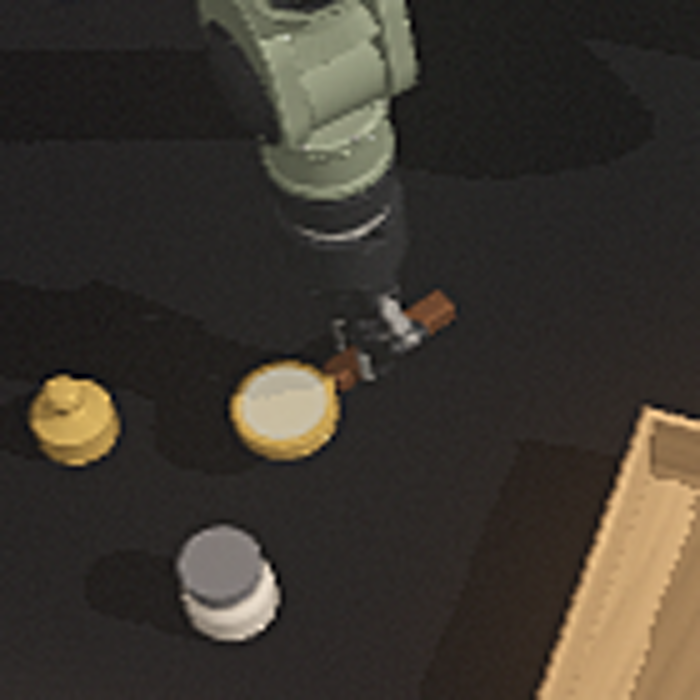

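The glass is lifted level at crop (290,410). I'll carry it up and across to above the bay.

```bash

python3 -m pendant '[[[0,0,0,0.12,0,0,0],[0,0,0,0.14,0,0,0],[0,0.04,0.09,0.06,0,0,0.009],[0,0.05,0.12,0,0,0,0.012],[0,0.06,0.14,0,0,0,0.0135],[0,0.06,0.14,0,0,0,0.0135],[0,0.06,0.14,0,0,0,0.0135],[0,0.05,0.13,0,0,0,0.012],[0,0.05,0.12,0,0,0,0.012],[0,0.034,0.09,0,0,0,0.007],[0,0,0,0,0,0,0]]]'
python3 st.py 0.530 0.037 0.187 92
python3 - <<'E'
from look import *
snap('scene','s7');snap('top','t7');crop('s7',200,110,380,290,4,'s7c');crop('t7',130,85,290,235,5,'t7c')
E
```

```text
time: 9.8
tool_pos: [0.5295, 0.0398, 0.2889]
tcp_rot: [0.707, -0.707, -0.014, 0.014]
contact_force: [-1.1, 0.4, -2.0]
width: 0.193
t 9.8 tcp [0.5295 0.0398 0.2889] jaw 92.26 y-axis [-6.e-04  1.e-03 -1.e+00] F [-1.1  0.4 -2. ] w mm 16.5 q [-0.06  0.4  -0.41  0.76  0.   -0.1 ]
shift mm [   0.5   -2.8 -101.9] shares [ 0.0022 -0.0114 -0.4075] turn deg -0.26 share -0.0007 tilt shares [-0.0002 -0.0001 -0.    ]
```

View pics/s7c.png

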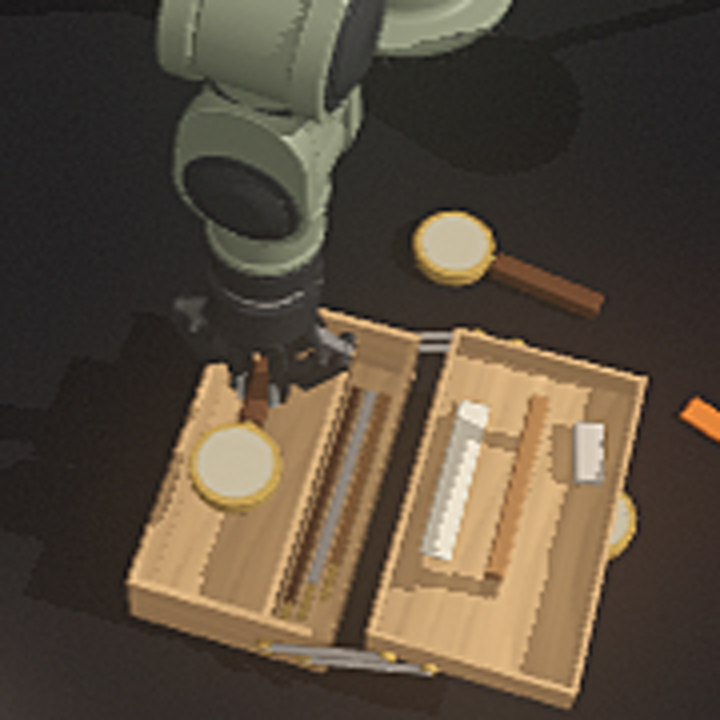

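View pics/t7c.png

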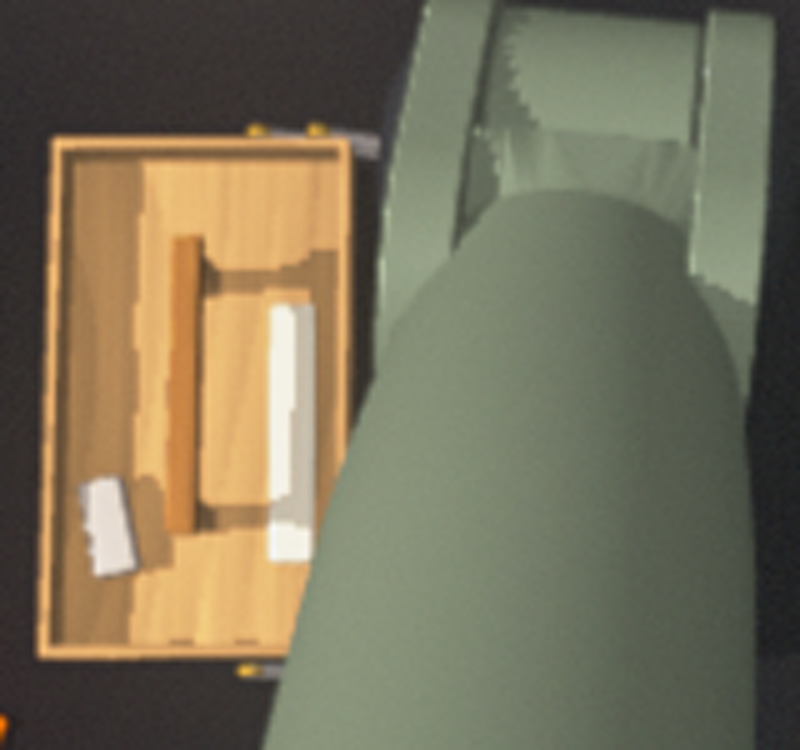

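The glass is held over the bay, with the lens at scene pixel about (258.5,226). I'll check its position by ray.

```bash
python3 - <<'E'
from look import *
c=load('s7')
p=ray(c,234/4+200,464/4+110,.124)[:2]; b=np.radians(1.95); d=p-[.5453,.0605]
print(p, 'box',d@[np.cos(b),np.sin(b)],d@[-np.sin(b),np.cos(b)])
E
python3 -m pendant '[[[0,0.002,-0.006,-0.08,0,0,-0.0007],[0,0,-0.004,-0.1,0,0,0],[0,0,0,-0.08,0,0,0],[0,0,0,-0.06,0,0,0],[0,0,0,-0.03,0,0,0],[0,0,0,0,0,0,0]]]'
python3 st.py 0.530 0.037 0.184 92
python3 - <<'E'
from look import *
snap('scene','s8');crop('s8',200,110,380,290,4,'s8c')
E
```

```text
[0.59402659 0.04499005] box 0.04817060748639285 -0.017159001205802316
time: 10.5
tool_pos: [0.5286, 0.0341, 0.2015]
tcp_rot: [0.707, -0.707, -0.009, 0.011]
contact_force: [-0.4, 0.0, -1.2]
width: 0.192
t 10.5 tcp [0.5286 0.0341 0.2015] jaw 91.65 y-axis [-0.0027  0.     -1.    ] F [-0.4  0.  -1.2] w mm 16.4 q [-0.07  0.52 -0.49  0.56 -0.   -0.1 ]
shift mm [  1.4   2.9 -17.5] shares [ 0.0055  0.0117 -0.07  ] turn deg 0.35 share 0.001 tilt shares [-0.     -0.0004 -0.    ]
```

View pics/s8c.png

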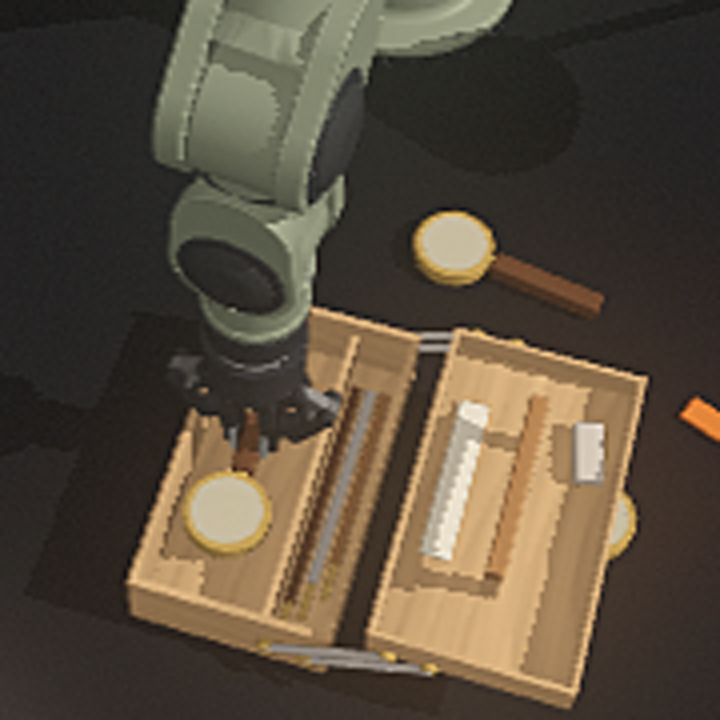

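Glass is just inside the bay, at (228,510). I'll lower slowly and watch the force.

```bash

python3 -m pendant '[[[0,0.003,0.008,-0.024,0,0,0.001],[0,0,0,-0.016,0,0,0],[0,0,0,-0.012,0,0,0],[0,0,0,-0.008,0,0,0],[0,0,0,0,0,0,0]]]'
python3 st.py 0.530 0.037 0.184 92
python3 -m pendant '[[[0,0,0,-0.006,0,0,0],[0,0,0,-0.004,0,0,0],[0,0,0,0,0,0,0]]]'
python3 st.py 0.530 0.037 0.184 92
python3 - <<'E'
from look import *
snap('scene','s9');crop('s9',220,170,310,290,6,'s9c')
E
```

```text
time: 11.05
tool_pos: [0.5301, 0.037, 0.1875]
tcp_rot: [0.707, -0.707, -0.013, 0.013]
contact_force: [-0.3, 0.0, -1.1]
width: 0.192
t 11.05 tcp [0.5301 0.037  0.1875] jaw 92.11 y-axis [-4.e-04  0.e+00 -1.e+00] F [-0.3  0.  -1.1] w mm 16.4 q [-0.07  0.54 -0.5   0.53 -0.   -0.11]
shift mm [-0.1  0.  -3.5] shares [-0.0004  0.0002 -0.0139] turn deg -0.11 share -0.0003 tilt shares [-0.     -0.0001 -0.    ]
time: 11.35
tool_pos: [0.5302, 0.0369, 0.1851]
tcp_rot: [0.707, -0.707, -0.013, 0.013]
contact_force: [-0.7, -0.2, -2.1]
width: 0.19
t 11.35 tcp [0.5302 0.0369 0.1851] jaw 92.11 y-axis [-2.e-04  0.e+00 -1.e+00] F [-0.7 -0.2 -2.1] w mm 16.2 q [-0.07  0.54 -0.5   0.53  0.   -0.11]
shift mm [-0.2  0.1 -1.1] shares [-0.0007  0.0004 -0.0043] turn deg -0.11 share -0.0003 tilt shares [-0. -0. -0.]
```

View pics/s9c.png

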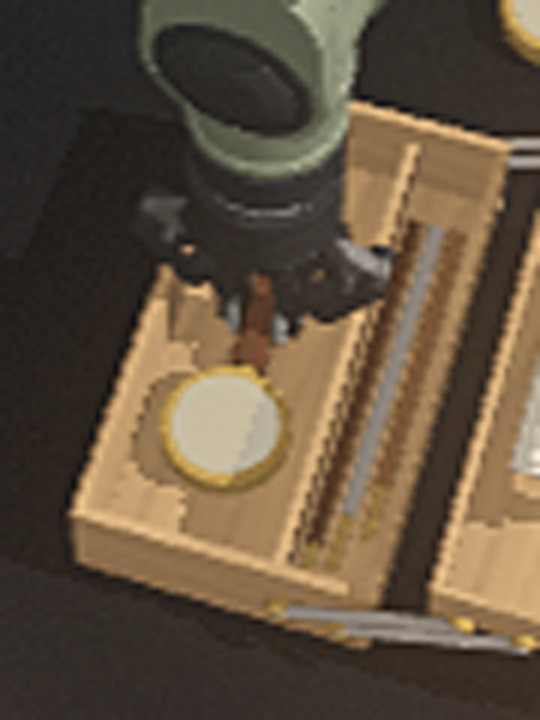

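```bash

for i in 1 ; do python3 -m pendant '[[[0,0,0,-0.004,0,0,0],[0,0,0,0,0,0,0]]]'; done
python3 -m pendant '[[[0,0,0,-0.004,0,0,0],[0,0,0,0,0,0,0]]]'
```

```text
time: 11.6
tool_pos: [0.5303, 0.0369, 0.1843]
tcp_rot: [0.707, -0.707, -0.013, 0.013]
contact_force: [-0.4, 0.3, 0.3]
width: 0.191
time: 11.8
tool_pos: [0.5303, 0.0369, 0.1843]
tcp_rot: [-0.707, 0.707, 0.013, -0.013]
contact_force: [-2.4, 0.1, 9.8]
width: 0.193
```

Contact with the floor (9.8 N up, z stopped at 0.1843). Releasing gently.

```bash

python3 -m pendant '[[[18,0,0,0.003,0,0,0],[20,0,0,0,0,0,0],[24,0,0,0,0,0,0],[32,0,0,0,0,0,0],[36,0,0,0,0,0,0],[36,0,0,0.02,0,0,0],[36,0,0,0.06,0,0,0],[36,0,0,0.12,0,0,0],[36,0,0,0.15,0,0,0],[36,0,0,0.15,0,0,0]]]'
python3 st.py 0.539 0.2352 0.278 92
python3 - <<'E'
from look import *
snap('scene','s10');crop('s10',210,110,370,290,4,'s10c')
E
```

```text
time: 12.8
tool_pos: [0.53, 0.0367, 0.3098]
tcp_rot: [-0.707, 0.707, 0.013, -0.013]
contact_force: [-0.0, 0.6, 0.3]
width: 0.419
t 12.8 tcp [0.53   0.0367 0.3098] jaw 92.11 y-axis [-0.001 -0.001 -1.   ] F [-0.   0.6  0.3] w mm 35.8 q [-0.07  0.38 -0.38  0.81 -0.   -0.11]
shift mm [  9.  198.5 -31.8] shares [ 0.0359  0.794  -0.127 ] turn deg -0.11 share -0.0003 tilt shares [ 0.0002 -0.0002  0.    ]
```

View pics/s10c.png

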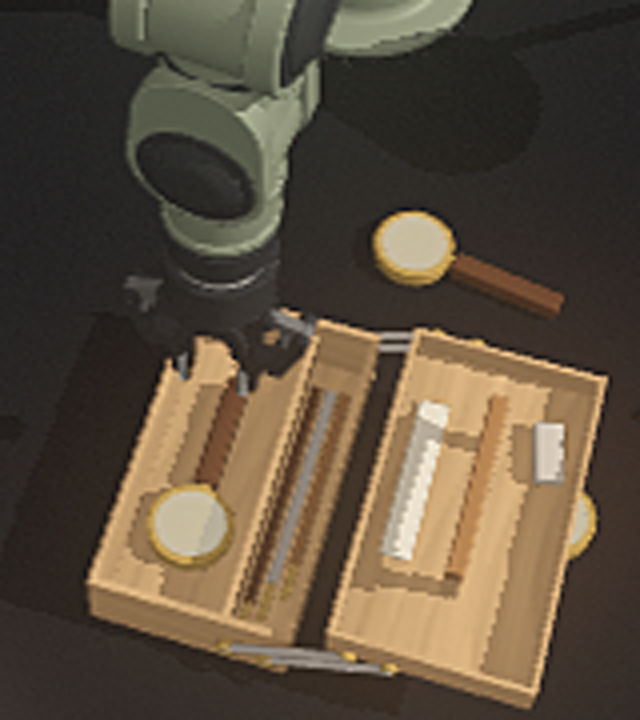

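The glass lies flat in the bay (lens at crop (190,525), handle toward (225,430)) and is clear of the walls. Back to the tray handle.

```bash

python3 -m pendant '[[[50,0,0,0.1,0,0,0],[50,0.006,0.13,0.02,0,0,0],[50,0.007,0.18,0,0,0,0],[50,0.007,0.18,0,0,0,0],[50,0.007,0.17,0,0,0,0],[50,0.007,0.134,0,0,0,0],[50,0,0,-0.06,0,0,0],[50,0,0,-0.09,0,0,0],[50,0,0,-0.06,0,0,0],[50,0,0,-0.035,0,0,0],[50,0,0,0,0,0,0]]]'
python3 st.py 0.539 0.2352 0.278 92
python3 - <<'E'
from look import *
snap('scene','s11');crop('s11',210,110,370,290,4,'s11c'); snap('top','t11');crop('t11',130,95,290,235,5,'t11c')
E
```

```text
time: 13.95
tool_pos: [0.5383, 0.235, 0.2762]
tcp_rot: [-0.707, 0.707, 0.012, -0.014]
contact_force: [0.3, 0.1, -0.5]
width: 0.59
t 13.95 tcp [0.5383 0.235  0.2762] jaw 92.1 y-axis [-0.0024 -0.0012 -1.    ] F [ 0.3  0.1 -0.5] w mm 50.4 q [ 0.29  0.51 -0.27  0.8  -0.    0.25]
shift mm [0.7 0.2 1.8] shares [0.0029 0.0006 0.0073] turn deg -0.1 share -0.0003 tilt shares [ 0.0002 -0.0004  0.    ]
```

View pics/s11c.png

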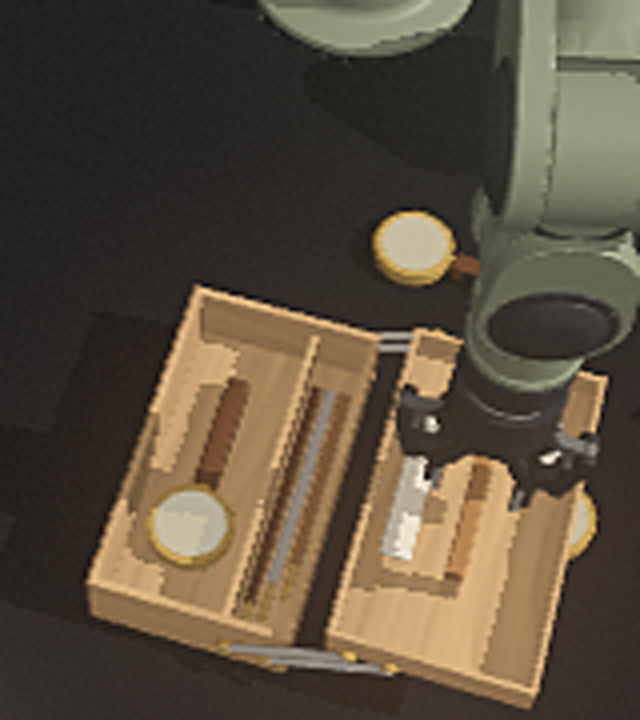

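View pics/t11c.png

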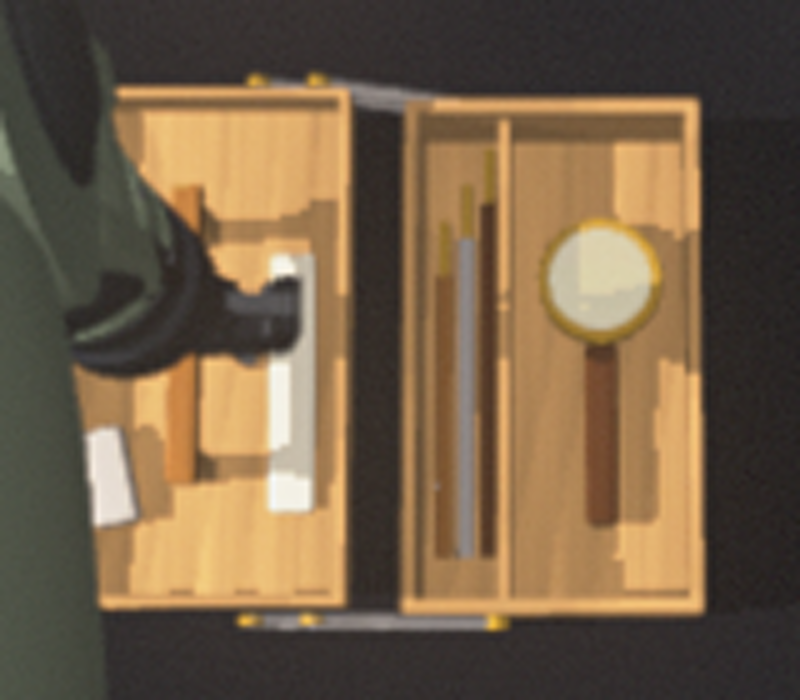

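The glass is centred in the bay and clear of the walls, and the jaws straddle the handle bar. Grip and swing back, half way first.

```bash

python3 -m pendant '[[[0,0,0,0.006,0,0,0],[0,0,0,0,0,0,0],[0,0,0,0,0,0,0],[0,0,0,0,0,0,0]]]' 60
python3 st.py
python3 -m pendant '[[[0,0,-0.012,0.019,0,0,0],[0,0.001,-0.024,0.032,0,0,0],[0,0.001,-0.035,0.038,0,0,0],[0,0.001,-0.04,0.033,0,0,0],[0,0.001,-0.044,0.028,0,0,0],[0,0.001,-0.047,0.022,0,0,0],[0,0.002,-0.05,0.015,0,0,0],[0,0.002,-0.051,0.009,0,0,0],[0,0,0,0,0,0,0]]]'
python3 st.py 0.5445 0.0622 0.2769 92
```

```text
time: 14.45
tool_pos: [0.5391, 0.2355, 0.2803]
tcp_rot: [0.707, -0.707, -0.014, 0.012]
contact_force: [0.0, -0.4, 5.5]
width: 0.15
t 14.45 tcp [0.5391 0.2355 0.2803] jaw 92.1 y-axis [ 1.9e-03  5.0e-04 -1.0e+00] F [ 0.  -0.4  5.5] w mm 12.8 q [ 0.29  0.5  -0.26  0.81 -0.    0.25]
time: 15.35
tool_pos: [0.5416, 0.1577, 0.3299]
tcp_rot: [-0.706, 0.708, 0.013, -0.011]
contact_force: [0.8, 1.1, 8.9]
width: 0.154
t 15.35 tcp [0.5416 0.1577 0.3299] jaw 91.99 y-axis [ 0.0027 -0.0014 -1.    ] F [0.8 1.1 8.9] w mm 13.2 q [ 0.15  0.41 -0.27  0.89 -0.    0.12]
shift mm [  2.9 -95.5 -53. ] shares [ 0.0115 -0.3818 -0.2119] turn deg 0.01 share 0.0 tilt shares [0.0002 0.0004 0.    ]
```

```bash

python3 -m pendant '[[[0,0.001,-0.025,0.002,0,0,0],[0,0.002,-0.046,-0.001,0,0,0],[0,0.002,-0.052,-0.005,0,0,0],[0,0.002,-0.051,-0.011,0,0,0],[0,0.002,-0.049,-0.018,0,0,0],[0,0.001,-0.046,-0.024,0,0,0],[0,0.001,-0.041,-0.03,0,0,0],[0,0.001,-0.033,-0.033,0,0,0],[0,0,-0.021,-0.027,0,0,0],[0,0,-0.01,-0.019,0,0,0],[0,0,-0.006,-0.011,0,0,0],[0,0,0,0,0,0,0]]]'
python3 st.py 0.5445 0.0622 0.279 92
python3 - <<'E'
from look import *
snap('scene','s12');crop('s12',200,110,340,290,4,'s12c')
E
```

```text
time: 16.55
tool_pos: [0.5449, 0.0638, 0.2829]
tcp_rot: [0.707, -0.707, -0.013, 0.012]
contact_force: [7.8, 2.5, -5.6]
width: 0.152
t 16.55 tcp [0.5449 0.0638 0.2829] jaw 92.06 y-axis [ 1.5e-03  5.0e-04 -1.0e+00] F [ 7.8  2.5 -5.6] w mm 13.0 q [-0.02  0.43 -0.37  0.77  0.   -0.05]
shift mm [-0.4 -1.6 -3.9] shares [-0.0015 -0.0063 -0.0155] turn deg -0.06 share -0.0002 tilt shares [-0.0001  0.0002  0.    ]
```

View pics/s12c.png

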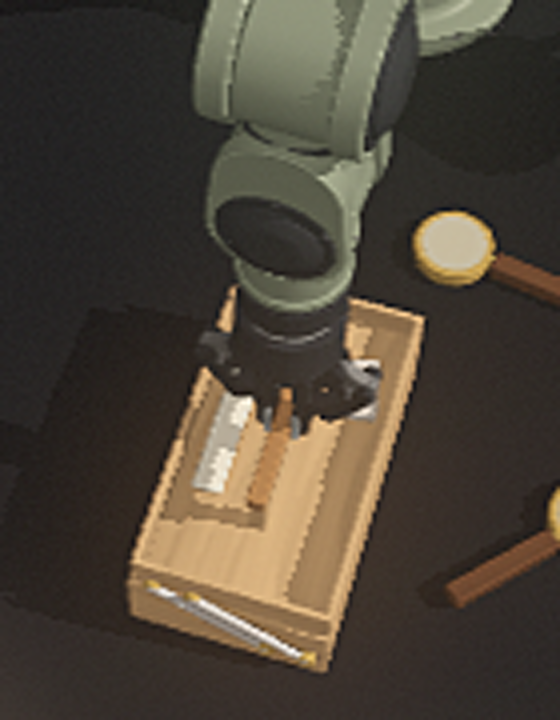

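It is nearly closed, with about 3 mm to go. I'll ease it down until it stops.

```bash

python3 -m pendant '[[[0,0,-0.002,-0.004,0,0,0],[0,0,-0.002,-0.004,0,0,0],[0,0,0,0,0,0,0]]]'
python3 -m pendant '[[[0,0,-0.002,-0.004,0,0,0],[0,0,-0.002,-0.004,0,0,0],[0,0,0,0,0,0,0]]]'
python3 st.py
```

```text
time: 16.9
tool_pos: [0.5449, 0.0628, 0.2812]
tcp_rot: [0.707, -0.707, -0.013, 0.012]
contact_force: [6.7, 1.5, -5.0]
width: 0.148
time: 17.2
tool_pos: [0.5448, 0.0622, 0.2803]
tcp_rot: [0.707, -0.707, -0.014, 0.012]
contact_force: [3.4, 3.3, 2.3]
width: 0.148
t 17.2 tcp [0.5448 0.0622 0.2803] jaw 92.09 y-axis [ 0.0024  0.0013 -1.    ] F [3.4 3.3 2.3] w mm 12.6 q [-0.02  0.44 -0.37  0.76  0.   -0.06]
```

y is back at 0.0622 and the force turned upward, so it is on the stop. I'll release and retreat.

```bash

python3 -m pendant '[[[15,0,0,-0.002,0,0,0],[18,0,0,0,0,0,0],[30,0,0,0,0,0,0],[50,0,0,0,0,0,0],[50,0,0,0.05,0,0,0],[50,0,0,0.12,0,0,0],[50,0,0,0.18,0,0,0],[50,-0.08,0,0.16,0,0,0],[50,-0.16,0,0.08,0,0,0],[50,-0.18,0,0,0,0,0],[50,-0.15,0,0,0,0,0],[50,0,0,0,0,0,0]]]'
python3 st.py
python3 - <<'E'
from look import *
snap('scene','s13'); snap('top','t13')
crop('s13',215,160,325,290,5,'s13c')
a=cv2.imread('pics/s13.png').astype(int);b=cv2.imread('pics/scene0.png').astype(int)
d=np.abs(a-b).sum(2)
print('jar/weight diff mean',d[172:232,130:190].mean())
E
```

```text
time: 18.4
tool_pos: [0.3969, 0.0629, 0.4276]
tcp_rot: [-0.707, 0.707, 0.012, -0.014]
contact_force: [-0.1, -0.1, 0.2]
width: 0.589
t 18.4 tcp [0.3969 0.0629 0.4276] jaw 92.14 y-axis [-2.3e-03 -1.0e-04 -1.0e+00] F [-0.1 -0.1  0.2] w mm 50.3 q [-0.03  0.03 -0.5   1.04 -0.   -0.06]
jar/weight diff mean 26.993055555555557
```

View pics/s13.png

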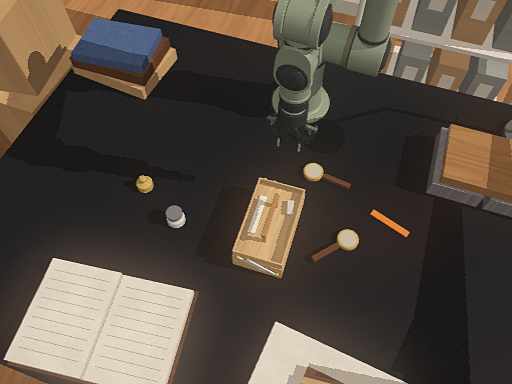

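View pics/s13c.png

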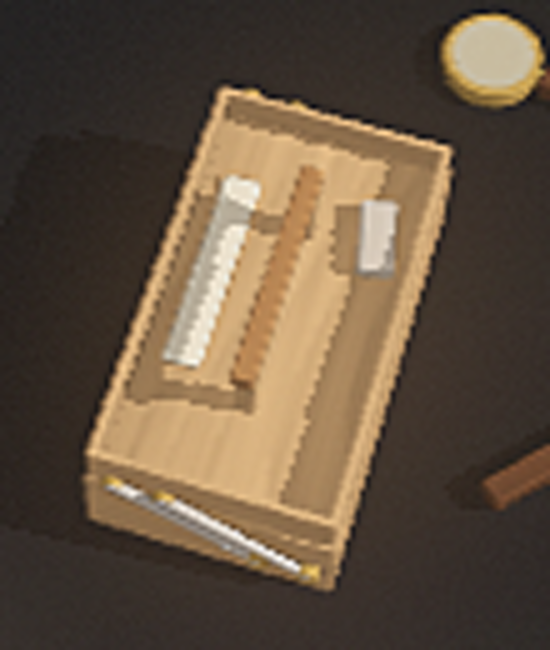

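The tray is fully closed: the rim, arms and handle sit at the same pixels as in the first picture, with the folder and eraser inside. The weight (145,184) and the jar (175,217) have not moved.

```bash
python3 -c "
from cell import robot
print(robot.job_done())"
```

```text
the job is handed in; nothing more can be done
None
```

The magnifying glass is in the wide bay, the tray is closed over it, and I handed the job in at about 18.5 s of the 72 s allowed. The hand-in gives no verdict.

- **Opening:** I gripped the handle, swung the tray over its arc and let it go at rest, at about 2.08 rad estimated from the gripper height.
- **Placing:** I took the glass farthest to the robot's right and lowered it into the bay until the floor pushed back with about 10 N. Then I released it. The last view inside showed it flat and clear of the walls and divider.
- **Closing:** I swung the tray back and eased it down until the handle's y was back at its start value and the force turned upward. Then I let go and moved the arm away.

**Last checks:**
- The final scene picture matches the first for the tray rim, arms, handle, folder and eraser.
- By eye, the weight and jar are at their starting pixels. My numeric before/after comparison there read 27, but its window also covered the edge of the removed glass and moved shadows, so it settles nothing.
- The two camera views disagreed by 3–7 mm on the glass's position before the grasp. Over the bay, the lens measured about 6 mm to +y of its intended place. Both were within the clearances.
- The glass cannot be seen with the tray shut, so the view from before closing is the last check on it.

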